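# Feel along the toy bin's lid edge, then hold the lid shut for the latch

## Robot

A 6-joint arm with a two-finger parallel gripper is mounted at the origin on the work surface. World frame = base frame: x ahead of the robot, y to its left, z up, the work surface at z = 0. Lengths are in m, angles in rad, forces in N, time in s.
With the tool pointing down it reaches from about 0.275 to 0.825 m from the base axis. Payload 4.9 kg.
Tool frame: the origin (TCP) lies at the very end of the fingers, on their centre line; the grasp point (between the pads) lies 19 mm behind it; z points along the fingers, y is the line along which they close (so a half turn about z gives the same grasp; the last joint's range is limited). The gripper opens to 85 mm and grips with 20 to 120 N. Pads are 22 mm wide; open, the fingers measure 114 mm over their backs; the gripper's body (76 mm by 85 mm) begins 54 mm behind the grasp point. The pads swing forward as they close: fully open they stand 13 mm farther back than shut.
Start: joints at [1.102, 0.326, -0.193, 1.052, 0, 1.437], TCP at [0.181, 0.519, 0.231] pointing down, gripper open.
Joint ranges: [-2.65, 2.65], [-0.97, 1.79], [-1.3, 1.35], [-1.93, 2.1], [-1.47, 1.37], [-3.14, 3.14]. Speed limits (rad/s): [2.57, 2.57, 3.14, 3.14, 3.14, 3.14].

## Interface

Orientations are given as a unit quaternion [w, x, y, z].
In Python, from bench import manip, capture, finish_job gives the robot as it stands.
- The arm moves only by the tool jog_arm, never from a script. Its argument "moves" is a list of rows, each a list of 6 numbers: the shift along the tool's x, y, z in cm, then the turn, a rotation vector about the tool's x, y, z in rad. In form: [[x, y, z, ax, ay, az], ...]. A call has 1 to 5 rows; each row is the pose to reach, as a shift and turn from the pose commanded when the call began, along the tool's axes at that moment; what a row does not reach only later rows make up. A row lasts 1/10 s, in which the tool goes at most 50 mm and 8.59 degrees, less where a joint would pass 70% of its speed; a pose out of reach is approached as far as the arm can. A call with a gripper value outside its range is refused whole. "grip" is the opening, from 0 (shut) to 1 (fully open), set as the call begins (left out, the last holds). The fingers move at their own pace and stop on an object; the grip force is fixed at half the most. Time passes only in rows, so rows that repeat a pose let the fingers close. It gives the time, the measured TCP pose, the force, the opening and the grip force at its end, in the units of the state.
- manip.get_obs(): the state, without advancing time (a new reading comes with each control period).
- capture(name): name is "scene" or "top" or "wrist"; returns a dict with "pixels" (400x640x3 uint8, red, green, blue), "z_map" (400x640 float32, m along the optical axis (not along the pixel's ray), 0 where there is no reading), "K" (3x3 intrinsics, pixels), "R" (3x3) and "t" (3): a world point X has camera coordinates R X + t. Camera axes: x right, y down, z forward; pixel columns grow to the right and rows downward; lengths in m; the calibration is good to about 2 mm. A picture is of the moment at which its call begins.
- finish_job(): hands the job in; it is judged then, once.
The state is a dict: "time": time; "qpos": joint angles; "joint_vel": joint speeds; "effort": joint torques, N m; "position": TCP position; "ee_rot": TCP orientation; "wrist_force": force on the tool from outside, world axes, zero at the start; "moment": the same for the moment, N m; "width": finger opening in m; "gripper_force": force on a finger pad.
Only numpy, scipy, OpenCV 4.12 (cv2) and the standard library are available. Lean on these libraries where they do the work, as an engineer would, in place of code of your own. Each camera call takes 0.05 s, during which the arm holds its last target. There are 200 camera calls.

## Task

Check the toy bin's lid for splinters: run your fingertips slowly and lightly along the raised bead on its curved front edge, from the end by the wooden cleat to the end by the steel latch, so lightly that the sprung lid gives only a little and stays clearly ajar. Then, at the latch end, gently press the lid fully shut and finish while still holding it down there with the fingertips, so that I can snap the latch. Grasp and lift nothing, and leave the toys where they are.

Things in the scene. Friction and masses are not known exactly. Their poses are not given: they have to be found in the camera images.
- bin: Fixed toy bin of varnished acacia, 280 x 320 mm; origin at the centre of its underside on the bench, x from its front (robot side) to its back, y along its front, z up. Front and side walls are 86 mm high. A fixed deck, 118 mm high, fills its back from x = 64 to 140 mm. Position and yaw vary.
- lid: Flip-top acacia lid, a board 14 mm thick, 300 mm wide; origin on its hinge line at x = 60, z = 100 mm of the bin, axes as the bin's at rest. A spring holds it level and ajar, 14 mm above the front wall. Pressed at the front it tips down by up to 0.07 rad to a stop (shut) and comes up again when released. Along its curved front edge runs a half-round bead, 14 mm wide, 7 mm proud of the board.
- lid_edge (a point): Crest of the bead at the middle of the lid's front edge; axes are the lid's. At rest x = -165, z = 121 mm of the bin; shut: z about 105 mm. From above the crest is an arc of 390 mm radius, y = -150 to 150 mm, centred 390 mm behind (+x of) this point; its ends lie 30 mm farther back and sink 14 mm until shut. Spring: 0.35 N per mm pressed at the middle, 0.4 at the ends, about 6 N to shut.
- latch_top (a point): Top of the steel snap latch, 132 mm above the bench: a steel block 44 x 24 mm, 78 mm high, with an upright wire loop 40 mm wide, fixed against one side wall of the bin near the front (172 mm to one side of the bin's middle; which side varies). It marks the end where the stroke finishes and the lid is held shut. It does not move.
- cleat: Acacia carrying cleat, a low horizontal bar 110 x 24 mm with its top 80 mm above the bench, fixed against the other side wall; it marks the end where the stroke starts. Origin on the bench below its middle.
- truck: Red plastic toy fire truck 150 x 60 x 73 mm, loose in front of the bin; origin at the centre of its underside. Leave alone.
- piggy: Blue ceramic piggy bank about 125 x 92 x 104 mm, loose beside the bin; origin under its centre. Leave alone.
- top: Wooden spinning top, 60 mm across and 64 mm high, standing on its blunt foot in front of the bin; origin under its foot. Leave alone.
- block: Yellow plastic block 32 x 64 x 24 mm lying loose on the lid, behind the edge (about 100 mm or more); origin at the centre of its underside. It may ride down with the lid; do not touch it.
- duck: Wooden toy duck 80 x 40 x 79 mm standing on the bin's rear deck; origin under its base. Leave alone.
- cup: Green plastic stacking cup, 72 mm across, 60 mm high, beside the bin; origin under its centre. Leave alone.
- drum: Toy drum, 84 mm across, 60 mm high, in front of the bin; origin under its centre. Leave alone.

How it is judged:
By the outcome, as a careful person would: the job done as asked, in the order asked, and still so for the second after the job is handed in, while the arm keeps its last pose, push and grip.
It also fails if it takes over 42 s, if anything falls off the work surface, if the arm or the gripper's body presses on something with over 40 N, if the wrist force passes 120 N, or if a joint passes its speed limit or range.

## Working session

There is one attempt and no reset: what is moved stays moved. The work goes in short steps, Python scripts to look and compute and a tool call to move; the robot and the scene stay as the last step left them, time stands still between calls to the robot, and variables do not carry over. Pictures are saved under pics/ and viewed, at most 10 in all, crops included, and the job is handed in when it is done.

Besides the shell and the picture viewer there is one more tool, called after "Emit:" in YAML: its name, and indented under it one key for each argument. jog_arm: Moves the arm, as the interface text tells. Its arguments: {"type":"object","properties":{"moves":{"type":"array","items":{"type":"array","items":{"type":"number"}}},"grip":{"type":"number"}},"required":["moves"]}

```bash
mkdir -p pics; ls
cat > h.py <<'E'
import numpy as np, cv2
from bench import manip, capture, finish_job
def world(c,u,v,z=None):
    K,R,t=c["K"],c["R"],c["t"]
    r=np.linalg.inv(K)@np.array([u,v,1.])
    if z is None:
        d=c["z_map"][int(v),int(u)]; return R.T@(r*d-t)
    o=-R.T@t; w=R.T@r
    return o+w*(z-o[2])/w[2]
E
python3 - <<'E'
from h import *
print(manip.get_obs())
for n in("scene","top"):
    c=capture(n); cv2.imwrite(f"pics/{n}0.png",c["pixels"][:,:,::-1]); np.savez(f"{n}0.npz",**c)
    print(n,-c["R"].T@c["t"],c["R"])
E
```

```text
pics
{'time': 0.0, 'qpos': array([ 1.10179374e+00,  3.26942935e-01, -1.93643637e-01,  1.05199197e+00,
        4.10641578e-06,  1.43656088e+00]), 'joint_vel': array([ 2.50508357e-04,  3.83640606e-04, -6.00988778e-05, -4.75380746e-04,
        3.89670620e-04, -4.95140131e-04]), 'effort': array([-3.62567298e-04, -4.43399835e+01,  2.62439883e+01,  1.56077411e-02,
       -1.63374684e-04,  1.52544708e-06]), 'position': array([0.18042975, 0.51891542, 0.23047968]), 'ee_rot': array([-2.66679339e-04,  1.66602992e-01,  9.86023655e-01, -8.50272068e-04]), 'wrist_force': array([0.09578687, 0.15010675, 0.59673818]), 'moment': array([ 0.0205128 , -0.00486096,  0.03355448]), 'gripper_force': 0.0, 'width': 0.08529083374849242}
scene [0.93943993 0.50420317 1.00265278] [[-0.7944232   0.60712996  0.01688141]
 [ 0.49545013  0.66386746 -0.56018672]
 [-0.35131316 -0.43666143 -0.82819434]]
top [0.37538625 0.0429916  1.02990045] [[ 6.73829538e-03 -9.99977032e-01 -7.28759139e-04]
 [-9.82161671e-01 -6.48129101e-03 -1.87926702e-01]
 [ 1.87917662e-01  1.98206492e-03 -9.82182785e-01]]
```

View pics/top0.png

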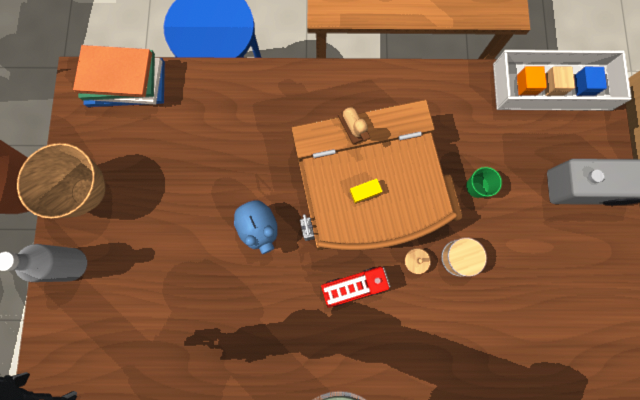

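View pics/scene0.png

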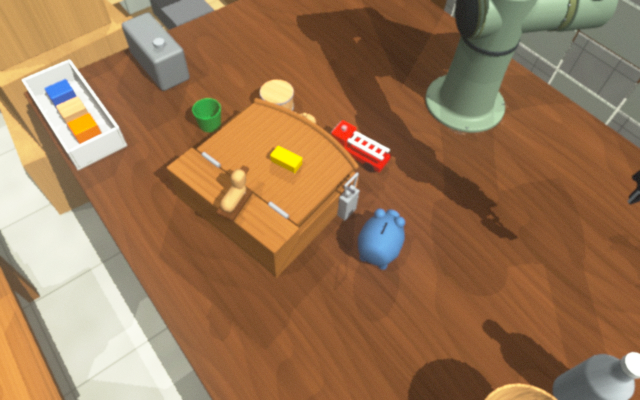

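The top view shows the bin yawed, with the latch on its left wall (308,227) and the bead running from about (317,247) to (456,213). The cleat end is on the right, and the drum (465,257) and top (418,262) stand near the front edge. Next I'll measure the bead from depth.

```bash
python3 - <<'E'
from h import *
from scipy.optimize import least_squares
P=[]
for n in("scene","top"):
    c=np.load(f"{n}0.npz"); z=c["z_map"]; v,u=np.indices(z.shape)
    r=np.stack([u,v,np.ones_like(u)],-1)@np.linalg.inv(c["K"]).T
    W=(r*z[...,None]-c["t"])@c["R"]; P.append(W)
    if n=="top":
        print("lid board",[world(c,*p).round(4) for p in[(350,215),(400,210),(320,180),(420,180)]])
        print("latch",[world(c,*p).round(4) for p in[(308,227),(306,220),(310,233)]])
        print("lid corners", [world(c,*p,0.121).round(4) for p in [(317,247),(456,213),(394,241)]])
        print("deck corners",[world(c,*p,0.118).round(4) for p in[(292,127),(429,101)]])
for W in P:
    m=(W[...,2]>0.09)&(W[...,2]<0.14)&(W[...,0]>.25)&(W[...,0]<.75)&(abs(W[...,1])<.3)
    print(m.sum(), np.histogram(W[m][:,2],bins=np.arange(.09,.14,.003)))
# edge scan in top: for each column, the lowest row with z>0.1 and profile
c=np.load("top0.npz")
for u in range(320,456,15):
    col=P[1][:,u]; rows=[v for v in range(190,256) if 0.095<col[v,2]<0.135]
    v=max(rows); print(u,v,[tuple((col[k]*1000).round().astype(int)) for k in range(v-7,v+2)])
E
python3 - <<'E'
import cv2
a=cv2.imread('pics/top0.png')[190:290,290:490]; cv2.imwrite('pics/crop.png',cv2.resize(a,None,fx=4,fy=4,interpolation=2))
E
```

```text
lid board [array([ 0.5095, -0.0204,  0.1116]), array([ 0.5215, -0.1312,  0.1114]), array([0.587 , 0.0465, 0.1177]), array([ 0.5892, -0.1773,  0.1148])]
latch [array([0.4836, 0.0725, 0.1001]), array([0.4951, 0.076 , 0.1316]), array([0.4727, 0.0685, 0.0767])]
lid corners [array([0.438 , 0.0519, 0.121 ]), array([ 0.5141, -0.2518,  0.121 ]), array([ 0.452 , -0.1145,  0.121 ])]
deck corners [array([0.7108, 0.1114, 0.118 ]), array([ 0.7761, -0.2044,  0.118 ])]
16118 (array([ 256,  256,  334,  348,  211,  127,  513, 4532, 5215, 2730,  714,
        141,   76,  171,  163,  214]), array([0.09 , 0.093, 0.096, 0.099, 0.102, 0.105, 0.108, 0.111, 0.114,
       0.117, 0.12 , 0.123, 0.126, 0.129, 0.132, 0.135, 0.138]))
18116 (array([ 152,  210,  274,  296,  167,   38,  295, 5000, 6844, 3057, 1015,
        137,   27,   98,  115,  211]), array([0.09 , 0.093, 0.096, 0.099, 0.102, 0.105, 0.108, 0.111, 0.114,
       0.117, 0.12 , 0.123, 0.126, 0.129, 0.132, 0.135, 0.138]))
320 246 [(np.int64(456), np.int64(46), np.int64(115)), (np.int64(454), np.int64(46), np.int64(112)), (np.int64(451), np.int64(46), np
[... 3493 characters left out ...]
64(-215), np.int64(122)), (np.int64(490), np.int64(-216), np.int64(121)), (np.int64(487), np.int64(-215), np.int64(122)), (np.int64(485), np.int64(-216), np.int64(120)), (np.int64(484), np.int64(-216), np.int64(117)), (np.int64(495), np.int64(-250), np.int64(0))]
455 217 [(np.int64(527), np.int64(-263), np.int64(82)), (np.int64(525), np.int64(-263), np.int64(80)), (np.int64(523), np.int64(-263), np.int64(79)), (np.int64(514), np.int64(-249), np.int64(123)), (np.int64(512), np.int64(-249), np.int64(122)), (np.int64(510), np.int64(-249), np.int64(122)), (np.int64(508), np.int64(-249), np.int64(120)), (np.int64(506), np.int64(-250), np.int64(119)), (np.int64(509), np.int64(-264), np.int64(75))]
```

View pics/crop.png

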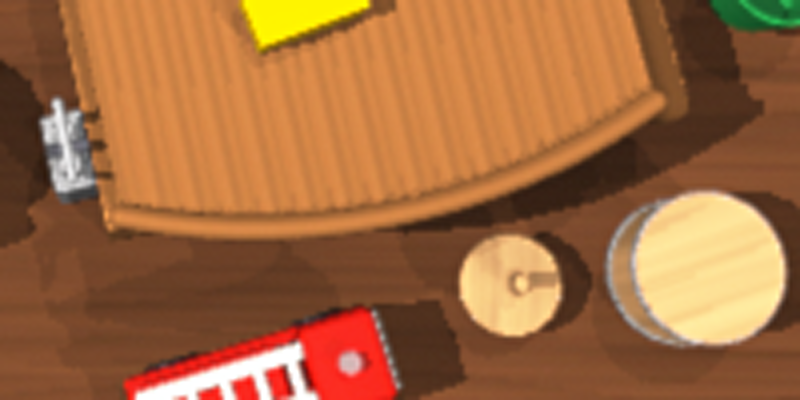

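Run:
```python
from h import *
from scipy.optimize import least_squares
c=np.load("top0.npz"); pts=[]
for u in range(319,455,3):
    B=[]
    for v in range(205,256):
        w=world(c,u,v)
        if .095<w[2]<.135: B.append(w)
    B=np.array(B); B=B[np.argmax(B[:,2]<0): ]; B=B[np.argsort(B[:,0])][:7]; pts.append(B.mean(0))
pts=np.array(pts)
f=lambda p:np.hypot(pts[:,0]-p[0],pts[:,1]-p[1])-.39
s=least_squares(f,[.83,-.03],loss='soft_l1',f_scale=.002); C=s.x; print("centre",C,"rms",np.std(f(C)), "z",pts[:,2].mean(), pts[::8,2])
a=[world(c,*p,.121)[:2] for p in[(318,244.5),(454.3,214.5)]]; print(a, np.linalg.norm(a[0]-a[1]))
m=(a[0]+a[1])/2-C; psi1=np.arctan2(-m[1],-m[0]); d=a[0]-a[1]; psi2=np.arctan2(-d[0],d[1])
# deck back corners as third estimate
print("psi",psi1,psi2)
psi=(psi1+psi2)/2; ex=np.array([np.cos(psi),np.sin(psi)]); ey=np.array([-ex[1],ex[0]])
print("ends local",[((q-C)@ex,(q-C)@ey) for q in a])
np.savez("fit.npz",C=C,psi=psi)
for y in(-.143,-.1,-.05,0,.05,.1,.14):
    print(y,(C-ex*np.sqrt(.39**2-y*y)+ey*y).round(4))
```

```text
centre [ 0.83029819 -0.02385627] rms 0.0005671759064125231 z 0.11923008502480512 [0.11870404 0.11947692 0.1176292  0.1177105  0.11899204 0.12010487]
[array([0.44338293, 0.04979457]), array([ 0.5107658 , -0.24789656])] 0.3052219880106665
psi 0.20975013352688068 0.22260057221942983
ends local [(np.float64(-0.3621120121931015), np.float64(0.15492822463591613)), (np.float64(-0.3601509074644181), np.float64(-0.1502874630890542))]
-0.143 [ 0.5066 -0.2414]
-0.1 [ 0.4836 -0.2024]
-0.05 [ 0.4632 -0.1557]
0 [ 0.4494 -0.1075]
0.05 [ 0.4418 -0.058 ]
0.1 [ 0.4407 -0.007 ]
0.14 [0.4447 0.0348]
```

Emit:
jog_arm:
  moves:
    - [0,0,0,0,0,-0.14]
    - [0,0,0,0,0,-0.28]
    - [0,0,0,0,0,-0.42]
    - [0,0,0,0,0,-0.565]
    - [0,0,0,0,0,-0.565]
  grip: 0

```text
time: 0.6
position: [0.1806, 0.5192, 0.2309]
ee_rot: [-0.0, -0.115, 0.993, -0.0]
wrist_force: [0.1, 0.2, 0.0]
width: 0.0122
gripper_force: 0.0
```

Emit:
jog_arm:
  moves:
    - [-0.36,-2.0,0,0,0,0]
    - [-1.08,-6.1,0,0,0,0]
    - [-1.8,-10.2,0,0,0,0]
    - [-2.52,-14.3,0,0,0,0]
    - [-3.3,-18.6,0,0,0,0]

```text
time: 1.1
position: [0.2554, 0.3445, 0.2311]
ee_rot: [0.0, -0.114, 0.994, -0.0]
wrist_force: [-0.1, 0.1, 0.7]
width: -0.0002
gripper_force: 0.0
```

Emit:
jog_arm:
  moves:
    - [-0.76,-4.3,0,0,0,0]
    - [-1.52,-8.6,0,0,0,0]
    - [-2.28,-12.9,0,0,0,0]
    - [-3.04,-17.2,0,0,0,0]
    - [-3.8,-21.5,0,0,0,0]

```text
time: 1.6
position: [0.3416, 0.1436, 0.2314]
ee_rot: [0.0, -0.113, 0.994, 0.0]
wrist_force: [2.1, -0.9, 0.5]
width: 0.0
gripper_force: 0.0
```

Emit:
jog_arm:
  moves:
    - [-0.76,-4.3,0,0,0,0]
    - [-1.52,-8.6,0,0,0,0]
    - [-2.28,-12.9,0,0,0,0]
    - [-3.04,-17.2,0,0,0,0]
    - [-3.8,-21.5,0,0,0,0]

```text
time: 2.1
position: [0.4277, -0.0573, 0.2313]
ee_rot: [0.0, -0.113, 0.994, 0.0]
wrist_force: [1.9, 0.4, 0.1]
width: 0.0001
gripper_force: 0.0
```

Emit:
jog_arm:
  moves:
    - [-0.72,-4.3,0,0,0,0]
    - [-1.44,-8.6,0,0,0,0]
    - [-2.16,-12.9,0,0,0,0]
    - [-2.9,-17.0,0,0,0,0]
    - [-3.5,-19.9,0,0,0,0]

```text
time: 2.6
position: [0.5075, -0.2438, 0.2309]
ee_rot: [0.0, -0.112, 0.994, -0.0]
wrist_force: [0.6, -0.0, 0.2]
width: 0.0001
gripper_force: 0.0
```

Emit:
jog_arm:
  moves:
    - [0,0,1.5,0,0,0]
    - [0,0,4.5,0,0,0]
    - [0,0,7.0,0,0,0]
    - [0,0,8.0,0,0,0]
    - [0,0,8.0,0,0,0]

```text
time: 3.1
position: [0.5058, -0.2405, 0.1498]
ee_rot: [-0.001, -0.114, 0.993, 0.001]
wrist_force: [0.3, 0.2, 0.9]
width: -0.0002
gripper_force: 0.0
```

Run:
```python
from h import *
out=[]
c=capture("top"); out.append(cv2.resize(c["pixels"][150:290,380:520],(560,560),interpolation=2))
out=out[0]; cv2.imwrite("pics/start_top.png",out[:,:,::-1])
o=manip.get_obs(); print(o["position"],o["wrist_force"])
```

```text
[ 0.50671185 -0.24099025  0.15122133] [1.11105204 0.10760988 1.03252081]
```

View pics/start_top.png

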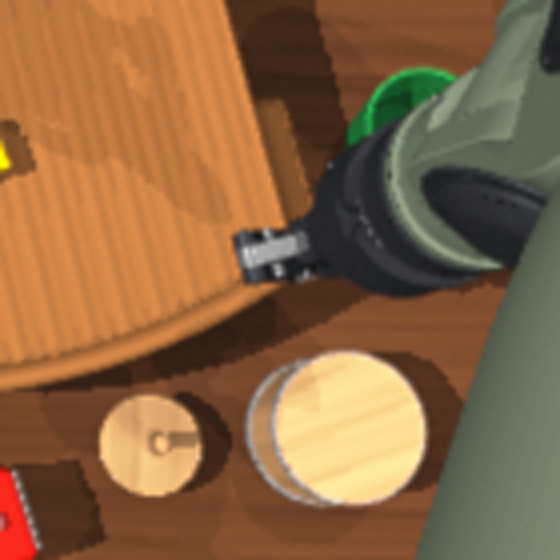

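The closed fingertips, at crop (245–300, 250), are above the bead's cleat end. Now I'll lower them gently.

Emit:
jog_arm:
  moves:
    - [0,0,1.0,0,0,0]
    - [0,0,1.8,0,0,0]
    - [0,0,2.4,0,0,0]
    - [0,0,2.7,0,0,0]
    - [0,0,2.8,0,0,0]

```text
time: 3.65
position: [0.5067, -0.241, 0.1229]
ee_rot: [-0.0, -0.115, 0.993, 0.0]
wrist_force: [-0.5, 0.6, 0.4]
width: 0.0
gripper_force: 0.0
```

Emit:
jog_arm:
  moves:
    - [0,0,0.1,0,0,0]
    - [0,0,0.25,0,0,0]
    - [0,0,0.4,0,0,0]
    - [0,0,0.5,0,0,0]
    - [0,0,0.5,0,0,0]

```text
time: 4.15
position: [0.5069, -0.2413, 0.1184]
ee_rot: [0.0, -0.115, 0.993, -0.0]
wrist_force: [-1.2, 0.3, 1.6]
width: -0.0004
gripper_force: 0.5
```

Run:
```python
from h import *
o=manip.get_obs(); print(o["position"],o["wrist_force"],o["moment"])
c0=np.load("scene0.npz"); c=capture("scene"); 
o=manip.get_obs(); print(o["position"],o["wrist_force"],o["moment"])
c1=capture("scene")
cv2.imwrite("pics/touch.png",cv2.resize(c["pixels"][60:200,170:380],None,fx=3.5,fy=3.5,interpolation=2)[:,:,::-1])
```

```text
[ 0.50694103 -0.24134052  0.11835002] [-1.23394609  0.26870665  1.57393705] [-0.08991435  0.06563824 -0.05062676]
[ 0.50695201 -0.24132753  0.11840607] [-0.0061261  -0.19906931  0.7227389 ] [-0.07207763  0.08006899 -0.0121801 ]
```

View pics/touch.png

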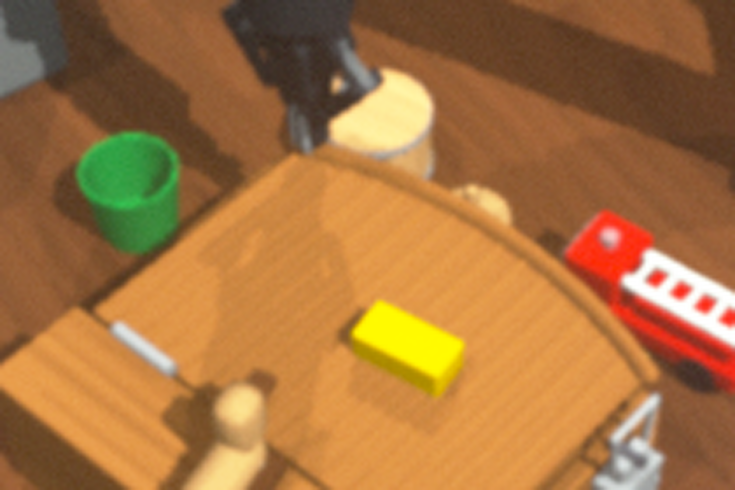

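```bash
cat > plan.py <<'E'
from h import *
from scipy.spatial.transform import Rotation as Ro
f=np.load("fit.npz"); C=f["C"]; psi=float(f["psi"])
ex=np.array([np.cos(psi),np.sin(psi)]); ey=np.array([-ex[1],ex[0]])
o=manip.get_obs(); p=o["position"]; q=o["ee_rot"]; M=Ro.from_quat([q[1],q[2],q[3],q[0]]).as_matrix()
d=p[:2]-C; a=np.arctan2(d@ey,-d@ex)
print("t",o["time"],"radial err mm",(np.hypot(*d)-.39)*1e3,"y mm",.39e3*np.sin(a),"z",p[2],"F",o["wrist_force"])
pos=p.copy()
for k in range(1,9):
    b=a+k*.01/.39; w=C-ex*.39*np.cos(b)+ey*.39*np.sin(b)
    n=np.r_[w,p[2]]; print(k,(M.T@(n-pos)*100).round(3)); pos=n
E
python3 - <<'E'
from h import *
c0=np.load("scene0.npz"); c=capture("scene")
dz=(c["z_map"]-c0["z_map"])*1e3
for u,v in[(330,130),(310,125),(290,115),(255,135),(220,160),(340,158)]: print((u,v),np.median(dz[v-3:v+4,u-3:u+4]).round(2))
E
python3 plan.py
```

```text
(330, 130) -0.27
(310, 125) 2.63
(290, 115) 3.07
(255, 135) 2.17
(220, 160) -0.36
(340, 158) 2.5
t 4.3 radial err mm -0.3232572070381856 y mm -143.13245799033135 z 0.11841986693723405 F [-0.41654298 -0.84805024  0.95259659]
1 [ 0.372  0.928 -0.   ]
2 [ 0.318  0.948 -0.   ]
3 [ 0.293  0.956 -0.   ]
4 [ 0.269  0.963 -0.   ]
5 [ 0.244  0.97  -0.   ]
6 [ 0.219  0.976 -0.   ]
7 [ 0.194  0.981 -0.   ]
8 [ 0.169  0.986 -0.   ]
```

The lid has dipped about 2.5 mm, so contact is light. I'll start the stroke at 20 mm/s.

Emit:
jog_arm:
  moves:
    - [0.07,0.19,0,0,0,0]
    - [0.14,0.37,0,0,0,0]
    - [0.21,0.56,0,0,0,0]
    - [0.28,0.74,0,0,0,0]
    - [0.35,0.93,0,0,0,0]

```text
time: 4.8
position: [0.5013, -0.2327, 0.1183]
ee_rot: [0.0, -0.115, 0.993, -0.0]
wrist_force: [0.6, -1.3, 0.9]
width: -0.0003
gripper_force: 0.5
```

Emit:
jog_arm:
  moves:
    - [0.06,0.19,0,0,0,0]
    - [0.13,0.38,0,0,0,0]
    - [0.19,0.57,0,0,0,0]
    - [0.26,0.76,0,0,0,0]
    - [0.32,0.95,0,0,0,0]

```text
time: 5.3
position: [0.496, -0.2243, 0.1183]
ee_rot: [-0.0, -0.115, 0.993, -0.0]
wrist_force: [0.4, -0.7, 1.1]
width: -0.0
gripper_force: 0.5
```

Emit:
jog_arm:
  moves:
    - [0.06,0.19,0,0,0,0]
    - [0.12,0.38,0,0,0,0]
    - [0.17,0.57,0,0,0,0]
    - [0.23,0.76,0,0,0,0]
    - [0.29,0.96,0,0,0,0]

```text
time: 5.8
position: [0.491, -0.2155, 0.1183]
ee_rot: [0.0, -0.115, 0.993, 0.0]
wrist_force: [0.5, -0.2, 0.9]
width: 0.0
gripper_force: 0.5
```

```bash
python3 plan.py
```

```text
t 5.8 radial err mm -0.29014386744874443 y mm -114.51205011639395 z 0.11829508113871284 F [ 0.48661168 -0.17905073  0.8568964 ]
1 [0.296 0.955 0.   ]
2 [0.243 0.97  0.   ]
3 [0.218 0.976 0.   ]
4 [0.193 0.981 0.   ]
5 [0.168 0.986 0.   ]
6 [0.142 0.99  0.   ]
7 [0.117 0.993 0.   ]
8 [0.092 0.996 0.   ]
```

Emit:
jog_arm:
  moves:
    - [0.06,0.19,0,0,0,0]
    - [0.11,0.38,0,0,0,0]
    - [0.17,0.58,0,0,0,0]
    - [0.22,0.77,0,0,0,0]
    - [0.28,0.96,0,0,0,0]

```text
time: 6.3
position: [0.486, -0.2068, 0.1183]
ee_rot: [-0.0, -0.115, 0.993, 0.0]
wrist_force: [0.9, -1.1, 0.6]
width: -0.0
gripper_force: 0.5
```

Emit:
jog_arm:
  moves:
    - [0.05,0.19,0,0,0,0]
    - [0.1,0.39,0,0,0,0]
    - [0.15,0.58,0,0,0,0]
    - [0.2,0.78,0,0,0,0]
    - [0.25,0.97,0,0,0,0]

```text
time: 6.8
position: [0.4814, -0.198, 0.1183]
ee_rot: [-0.0, -0.115, 0.993, 0.0]
wrist_force: [1.0, -0.7, 0.4]
width: 0.0002
gripper_force: 0.4
```

Emit:
jog_arm:
  moves:
    - [0.04,0.2,0,0,0,0]
    - [0.09,0.39,0,0,0,0]
    - [0.13,0.59,0,0,0,0]
    - [0.18,0.78,0,0,0,0]
    - [0.22,0.98,0,0,0,0]

```text
time: 7.3
position: [0.477, -0.1889, 0.1183]
ee_rot: [-0.0, -0.115, 0.993, 0.0]
wrist_force: [-0.6, -0.6, 0.6]
width: -0.0001
gripper_force: 0.4
```

Emit:
jog_arm:
  moves:
    - [0.04,0.2,0,0,0,0]
    - [0.08,0.39,0,0,0,0]
    - [0.12,0.59,0,0,0,0]
    - [0.16,0.78,0,0,0,0]
    - [0.2,0.98,0,0,0,0]

```text
time: 7.8
position: [0.4729, -0.1799, 0.1183]
ee_rot: [0.0, -0.115, 0.993, -0.0]
wrist_force: [0.0, -0.3, 0.4]
width: 0.0
gripper_force: 0.4
```

Emit:
jog_arm:
  moves:
    - [0.03,0.2,0,0,0,0]
    - [0.07,0.4,0,0,0,0]
    - [0.1,0.59,0,0,0,0]
    - [0.14,0.79,0,0,0,0]
    - [0.17,0.99,0,0,0,0]

```text
time: 8.3
position: [0.4689, -0.1706, 0.1183]
ee_rot: [-0.0, -0.115, 0.993, 0.0]
wrist_force: [-0.3, -1.1, 0.6]
width: 0.0002
gripper_force: 0.4
```

```bash
python3 plan.py
```

```text
t 8.3 radial err mm 0.01813489923252476 y mm -65.78746373074235 z 0.11827223447127463 F [-0.26650719 -1.11045442  0.55374618]
1 [0.14 0.99 0.  ]
2 [0.117 0.993 0.   ]
3 [0.091 0.996 0.   ]
4 [0.066 0.998 0.   ]
5 [0.04  0.999 0.   ]
6 [0.014 1.    0.   ]
7 [-0.011  1.     0.   ]
8 [-0.037  0.999  0.   ]
```

Emit:
jog_arm:
  moves:
    - [0.03,0.2,0.01,0,0,0]
    - [0.06,0.4,0.02,0,0,0]
    - [0.08,0.59,0.03,0,0,0]
    - [0.11,0.79,0.04,0,0,0]
    - [0.14,0.99,0.05,0,0,0]

```text
time: 8.8
position: [0.4653, -0.1613, 0.1178]
ee_rot: [0.0, -0.115, 0.993, -0.0]
wrist_force: [0.6, -0.6, 0.9]
width: 0.0002
gripper_force: 0.5
```

Emit:
jog_arm:
  moves:
    - [0.02,0.2,0,0,0,0]
    - [0.05,0.4,0,0,0,0]
    - [0.07,0.6,0,0,0,0]
    - [0.09,0.79,0,0,0,0]
    - [0.12,0.99,0,0,0,0]

```text
time: 9.3
position: [0.4619, -0.1519, 0.1178]
ee_rot: [-0.0, -0.115, 0.993, -0.0]
wrist_force: [0.0, -0.8, 1.9]
width: 0.0002
gripper_force: 0.5
```

Emit:
jog_arm:
  moves:
    - [0.02,0.2,0,0,0,0]
    - [0.04,0.4,0,0,0,0]
    - [0.05,0.6,0,0,0,0]
    - [0.07,0.8,0,0,0,0]
    - [0.09,1.0,0,0,0,0]

```text
time: 9.8
position: [0.4587, -0.1424, 0.1178]
ee_rot: [-0.0, -0.115, 0.993, 0.0]
wrist_force: [-0.3, -1.4, 1.9]
width: 0.0001
gripper_force: 0.5
```

Emit:
jog_arm:
  moves:
    - [0.01,0.2,0,0,0,0]
    - [0.03,0.4,0,0,0,0]
    - [0.04,0.6,0,0,0,0]
    - [0.06,0.8,0,0,0,0]
    - [0.07,1.0,0,0,0,0]

```text
time: 10.3
position: [0.4558, -0.1328, 0.1178]
ee_rot: [-0.0, -0.115, 0.993, 0.0]
wrist_force: [0.0, -1.3, 0.9]
width: -0.0002
gripper_force: 0.5
```

Emit:
jog_arm:
  moves:
    - [0.01,0.2,0,0,0,0]
    - [0.02,0.4,0,0,0,0]
    - [0.02,0.6,0,0,0,0]
    - [0.03,0.8,0,0,0,0]
    - [0.04,1.0,0,0,0,0]

```text
time: 10.8
position: [0.4531, -0.1231, 0.1178]
ee_rot: [0.0, -0.115, 0.993, 0.0]
wrist_force: [0.6, -0.7, 0.1]
width: -0.0
gripper_force: 0.5
```

Emit:
jog_arm:
  moves:
    - [0,0.2,0,0,0,0]
    - [0,0.4,0,0,0,0]
    - [0.01,0.6,0,0,0,0]
    - [0.01,0.8,0,0,0,0]
    - [0.01,1.0,0,0,0,0]

```text
time: 11.3
position: [0.4507, -0.1134, 0.1178]
ee_rot: [-0.0, -0.115, 0.993, 0.0]
wrist_force: [1.2, -0.4, 1.3]
width: -0.0001
gripper_force: 0.5
```

```bash
python3 plan.py
```

```text
t 11.3 radial err mm -0.019443931539908643 y mm -6.066490326711281 z 0.11777079372627644 F [ 1.1743325  -0.36342145  1.32997239]
1 [-0.009  1.     0.   ]
2 [-0.037  0.999  0.   ]
3 [-0.063  0.998  0.   ]
4 [-0.088  0.996  0.   ]
5 [-0.114  0.993  0.   ]
6 [-0.139  0.99   0.   ]
7 [-0.164  0.986  0.   ]
8 [-0.19   0.982  0.   ]
```

Emit:
jog_arm:
  moves:
    - [0,0.2,0,0,0,0]
    - [0,0.4,0,0,0,0]
    - [-0.01,0.6,0,0,0,0]
    - [-0.01,0.8,0,0,0,0]
    - [-0.01,1.0,0,0,0,0]

```text
time: 11.8
position: [0.4486, -0.1037, 0.1178]
ee_rot: [0.0, -0.115, 0.993, -0.0]
wrist_force: [0.0, -0.4, 0.1]
width: -0.0001
gripper_force: 0.5
```

Emit:
jog_arm:
  moves:
    - [-0.01,0.2,0,0,0,0]
    - [-0.02,0.4,0,0,0,0]
    - [-0.02,0.6,0,0,0,0]
    - [-0.03,0.8,0,0,0,0]
    - [-0.04,1.0,0,0,0,0]

```text
time: 12.3
position: [0.4467, -0.0939, 0.1178]
ee_rot: [-0.0, -0.115, 0.993, -0.0]
wrist_force: [1.0, -1.1, 1.2]
width: 0.0
gripper_force: 0.5
```

Emit:
jog_arm:
  moves:
    - [-0.01,0.2,0,0,0,0]
    - [-0.02,0.4,0,0,0,0]
    - [-0.04,0.6,0,0,0,0]
    - [-0.05,0.8,0,0,0,0]
    - [-0.06,1.0,0,0,0,0]

```text
time: 12.8
position: [0.445, -0.084, 0.1178]
ee_rot: [-0.0, -0.115, 0.993, -0.0]
wrist_force: [-0.2, -2.4, 1.7]
width: 0.0005
gripper_force: 0.5
```

Emit:
jog_arm:
  moves:
    - [-0.02,0.2,0,0,0,0]
    - [-0.04,0.4,0,0,0,0]
    - [-0.05,0.6,0,0,0,0]
    - [-0.07,0.8,0,0,0,0]
    - [-0.09,1.0,0,0,0,0]

```text
time: 13.3
position: [0.4436, -0.074, 0.1178]
ee_rot: [0.0, -0.115, 0.993, -0.0]
wrist_force: [0.4, -1.5, -0.1]
width: 0.0005
gripper_force: 0.5
```

Emit:
jog_arm:
  moves:
    - [-0.02,0.2,0,0,0,0]
    - [-0.05,0.4,0,0,0,0]
    - [-0.07,0.6,0,0,0,0]
    - [-0.09,0.79,0,0,0,0]
    - [-0.11,0.99,0,0,0,0]

```text
time: 13.8
position: [0.4424, -0.0642, 0.1178]
ee_rot: [0.0, -0.115, 0.993, -0.0]
wrist_force: [-0.7, -1.0, 1.4]
width: 0.0
gripper_force: 0.5
```

Emit:
jog_arm:
  moves:
    - [-0.03,0.2,0,0,0,0]
    - [-0.06,0.4,0,0,0,0]
    - [-0.08,0.59,0,0,0,0]
    - [-0.11,0.79,0,0,0,0]
    - [-0.14,0.99,0,0,0,0]

```text
time: 14.3
position: [0.4415, -0.0542, 0.1178]
ee_rot: [-0.0, -0.115, 0.993, 0.0]
wrist_force: [-1.1, -0.6, 1.4]
width: -0.0001
gripper_force: 0.5
```

```bash
python3 plan.py
```

```text
t 14.3 radial err mm -0.004437467327200739 y mm 53.781447093405916 z 0.11776627518959369 F [-1.09330572 -0.55014661  1.42295513]
1 [-0.164  0.986  0.   ]
2 [-0.19   0.982  0.   ]
3 [-0.215  0.977  0.   ]
4 [-0.24   0.971  0.   ]
5 [-0.265  0.964  0.   ]
6 [-0.289  0.957  0.   ]
7 [-0.314  0.95   0.   ]
8 [-0.338  0.941  0.   ]
```

Emit:
jog_arm:
  moves:
    - [-0.03,0.2,0,0,0,0]
    - [-0.07,0.39,0,0,0,0]
    - [-0.1,0.59,0,0,0,0]
    - [-0.13,0.79,0,0,0,0]
    - [-0.16,0.99,0,0,0,0]

```text
time: 14.8
position: [0.4408, -0.0442, 0.1178]
ee_rot: [-0.0, -0.115, 0.993, 0.0]
wrist_force: [-0.0, -0.1, 0.4]
width: 0.0001
gripper_force: 0.5
```

Emit:
jog_arm:
  moves:
    - [-0.04,0.2,0,0,0,0]
    - [-0.08,0.39,0,0,0,0]
    - [-0.11,0.59,0,0,0,0]
    - [-0.15,0.78,0,0,0,0]
    - [-0.19,0.98,0,0,0,0]

```text
time: 15.3
position: [0.4404, -0.0342, 0.1178]
ee_rot: [-0.0, -0.115, 0.993, 0.0]
wrist_force: [0.8, -0.4, 0.6]
width: -0.0001
gripper_force: 0.5
```

Emit:
jog_arm:
  moves:
    - [-0.04,0.2,0,0,0,0]
    - [-0.09,0.39,0,0,0,0]
    - [-0.13,0.59,0,0,0,0]
    - [-0.17,0.78,0,0,0,0]
    - [-0.21,0.98,0,0,0,0]

```text
time: 15.8
position: [0.4402, -0.0242, 0.1178]
ee_rot: [-0.0, -0.115, 0.993, 0.0]
wrist_force: [0.6, -0.4, 1.4]
width: 0.0001
gripper_force: 0.5
```

Emit:
jog_arm:
  moves:
    - [-0.05,0.19,0,0,0,0]
    - [-0.1,0.39,0,0,0,0]
    - [-0.14,0.58,0,0,0,0]
    - [-0.19,0.78,0,0,0,0]
    - [-0.24,0.97,0,0,0,0]

```text
time: 16.3
position: [0.4404, -0.0142, 0.1178]
ee_rot: [0.0, -0.115, 0.993, -0.0]
wrist_force: [-0.4, -0.4, 1.8]
width: 0.0002
gripper_force: 0.5
```

Emit:
jog_arm:
  moves:
    - [-0.05,0.19,0,0,0,0]
    - [-0.11,0.39,0,0,0,0]
    - [-0.16,0.58,0,0,0,0]
    - [-0.21,0.77,0,0,0,0]
    - [-0.26,0.96,0,0,0,0]

```text
time: 16.8
position: [0.4407, -0.0042, 0.1178]
ee_rot: [-0.0, -0.115, 0.993, -0.0]
wrist_force: [0.3, 0.0, 1.6]
width: 0.0001
gripper_force: 0.6
```

Emit:
jog_arm:
  moves:
    - [-0.06,0.19,0,0,0,0]
    - [-0.12,0.38,0,0,0,0]
    - [-0.17,0.57,0,0,0,0]
    - [-0.23,0.77,0,0,0,0]
    - [-0.29,0.96,0,0,0,0]

```text
time: 17.3
position: [0.4413, 0.0058, 0.1178]
ee_rot: [-0.0, -0.115, 0.993, -0.0]
wrist_force: [-0.1, -1.4, 1.0]
width: -0.0001
gripper_force: 0.6
```

```bash
python3 plan.py
python3 - <<'E'
from h import *
c=capture("scene"); cv2.imwrite("pics/latch.png",cv2.resize(c["pixels"][100:260,270:430],(600,600),interpolation=2)[:,:,::-1])
E
```

```text
t 17.3 radial err mm 0.10040422036888819 y mm 112.33748858906017 z 0.11777920398480082 F [-0.12634962 -1.38617673  1.0429653 ]
1 [-0.323  0.946 -0.   ]
2 [-0.338  0.941 -0.   ]
3 [-0.362  0.932 -0.   ]
4 [-0.386  0.923 -0.   ]
5 [-0.409  0.912 -0.   ]
6 [-0.432  0.902 -0.   ]
7 [-0.455  0.89  -0.   ]
8 [-0.478  0.878 -0.   ]
```

View pics/latch.png

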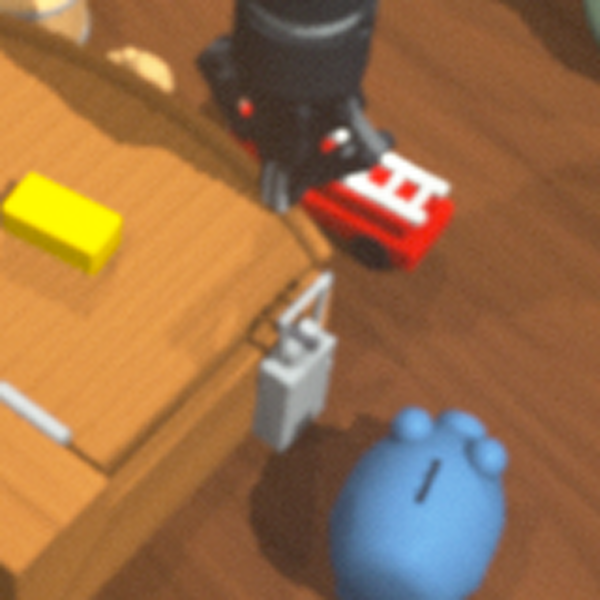

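Fingertips are on the bead at (285,195); its end is at (325,250) and the latch loop at (310,300) is clear of them. Now the last 30 mm of the stroke.

Emit:
jog_arm:
  moves:
    - [-0.06,0.19,0,0,0,0]
    - [-0.13,0.38,0,0,0,0]
    - [-0.19,0.57,0,0,0,0]
    - [-0.26,0.76,0,0,0,0]
    - [-0.32,0.95,0,0,0,0]

```text
time: 17.85
position: [0.4423, 0.0157, 0.1178]
ee_rot: [0.0, -0.115, 0.993, -0.0]
wrist_force: [-0.5, -0.8, 1.0]
width: 0.0001
gripper_force: 0.6
```

Emit:
jog_arm:
  moves:
    - [-0.07,0.19,0,0,0,0]
    - [-0.14,0.38,0,0,0,0]
    - [-0.2,0.56,0,0,0,0]
    - [-0.27,0.75,0,0,0,0]
    - [-0.34,0.94,0,0,0,0]

```text
time: 18.35
position: [0.4435, 0.0257, 0.1178]
ee_rot: [-0.0, -0.115, 0.993, -0.0]
wrist_force: [-0.6, -1.0, 1.4]
width: 0.0001
gripper_force: 0.6
```

Emit:
jog_arm:
  moves:
    - [-0.07,0.19,0,0,0,0]
    - [-0.14,0.37,0,0,0,0]
    - [-0.22,0.56,0,0,0,0]
    - [-0.29,0.75,0,0,0,0]
    - [-0.36,0.93,0,0,0,0]

```text
time: 18.85
position: [0.4448, 0.0355, 0.1178]
ee_rot: [-0.0, -0.115, 0.993, 0.0]
wrist_force: [-0.3, -1.3, 1.1]
width: -0.0
gripper_force: 0.6
```

Emit:
jog_arm:
  moves:
    - [0,0,0,0,0,0]
    - [0,0,0,0,0,0]
    - [0,0,0.1,0,0,0]
    - [0,0,0.2,0,0,0]
    - [0,0,0.3,0,0,0]

```text
time: 19.35
position: [0.4447, 0.0356, 0.1147]
ee_rot: [-0.0, -0.115, 0.993, 0.0]
wrist_force: [-0.5, 1.2, 2.6]
width: 0.0004
gripper_force: 1.3
```

```bash
python3 plan.py|head -1
```

```text
t 19.35 radial err mm 0.14366065064441713 y mm 140.72012938552157 z 0.11472113715719674 F [-0.45981354  1.19037934  2.61816113]
```

Emit:
jog_arm:
  moves:
    - [0,0,0.1,0,0,0]
    - [0,0,0.2,0,0,0]
    - [0,0,0.3,0,0,0]
    - [0,0,0.4,0,0,0]
    - [0,0,0.5,0,0,0]

```text
time: 19.85
position: [0.4445, 0.0355, 0.1097]
ee_rot: [-0.0, -0.115, 0.993, 0.0]
wrist_force: [-2.3, 2.1, 5.0]
width: 0.0001
gripper_force: 2.4
```

Emit:
jog_arm:
  moves:
    - [0,0,0.08,0,0,0]
    - [0,0,0.16,0,0,0]
    - [0,0,0.24,0,0,0]
    - [0,0,0.3,0,0,0]
    - [0,0,0.3,0,0,0]

```text
time: 20.35
position: [0.4444, 0.0355, 0.1069]
ee_rot: [-0.0, -0.115, 0.993, 0.0]
wrist_force: [-3.7, 2.0, 7.1]
width: -0.0004
gripper_force: 3.9
```

Emit:
jog_arm:
  moves:
    - [0,0,0.03,0,0,0]
    - [0,0,0.06,0,0,0]
    - [0,0,0.08,0,0,0]
    - [0,0,0.08,0,0,0]
    - [0,0,0.08,0,0,0]

```text
time: 20.85
position: [0.4445, 0.0355, 0.1068]
ee_rot: [-0.0, -0.115, 0.993, 0.0]
wrist_force: [-5.7, 1.6, 15.3]
width: 0.0001
gripper_force: 7.6
```

```bash
python3 plan.py|head -1;python3 - <<'E'
from h import *
c=capture("scene"); z0=np.load("scene0.npz")["z_map"]
print([((u,v),np.median(((c["z_map"]-z0)*1e3)[v-3:v+4,u-3:u+4]).round(2)) for u,v in[(310,125),(290,115),(255,135),(340,158),(330,145)]])
cv2.imwrite("pics/shut.png",cv2.resize(c["pixels"][100:260,270:430],(600,600),interpolation=2)[:,:,::-1])
E
```

```text
t 20.85 radial err mm 0.3801273583922127 y mm 140.58697010206637 z 0.10676683049209104 F [-5.70345889  1.64098538 15.3315276 ]
[((310, 125), np.float32(18.15)), ((290, 115), np.float32(16.9)), ((255, 135), np.float32(10.84)), ((340, 158), np.float32(16.85)), ((330, 145), np.float32(15.24))]
```

View pics/shut.png

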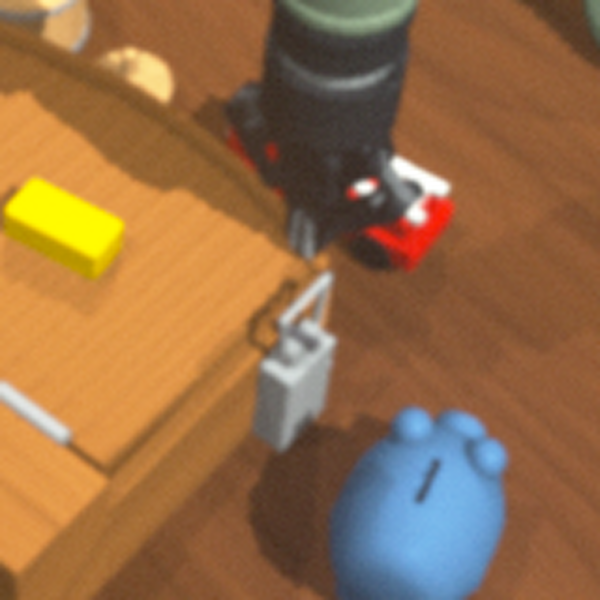

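The lid is at its stop: the height no longer changes while the force rises. I'll ease the push a little and let it settle.

Emit:
jog_arm:
  moves:
    - [0,0,-0.02,0,0,0]
    - [0,0,-0.03,0,0,0]
    - [0,0,-0.03,0,0,0]
    - [0,0,-0.03,0,0,0]
    - [0,0,-0.03,0,0,0]

```text
time: 21.4
position: [0.4444, 0.0355, 0.1068]
ee_rot: [-0.0, -0.115, 0.993, 0.0]
wrist_force: [-5.7, 2.2, 12.7]
width: 0.0002
gripper_force: 6.2
```

Emit:
jog_arm:
  moves:
    - [0,0,0,0,0,0]
    - [0,0,0,0,0,0]
    - [0,0,0,0,0,0]
    - [0,0,0,0,0,0]
    - [0,0,0,0,0,0]

```text
time: 21.9
position: [0.4444, 0.0355, 0.1068]
ee_rot: [-0.0, -0.115, 0.993, 0.0]
wrist_force: [-5.6, 1.9, 12.4]
width: -0.0001
gripper_force: 6.2
```

The push is steady at 12 N with the lid on its stop.

```bash
python3 -c "
from bench import finish_job; print(finish_job())"
```

```text
the job is handed in; nothing more can be done
None
```

I ran the fingertips lightly along the whole bead from the cleat end to the latch end, with the lid dipping only about 3 mm, and they are now holding it fully shut at the latch end with about 12 N; the job is handed in, with 21.9 s used.

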